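Reset the prototyping console

TASK

Turn the console's selector knob so that its pointer sits on the green dot; then take the red stylus from the aluminium holder and push its tip through the hole in the red switch block to press the recessed reset button fully down. Finish while still gripping the stylus and holding that button down, with the selector left on the green dot; do not press the button in the yellow block, and leave the blue driver in the holder and the heatsink on the console where they are.

Things in the scene. Friction and masses are not known exactly. Their poses are not given: they have to be found in the camera images.
- console: White bench console, fixed, 200 (x) x 300 (y) x 70 (z) mm; origin at the centre of its underside, front faces its -x. On its top: the selector knob's axis at its (-10, +85) mm; the red and yellow switch blocks at (-10, -20) and (-10, -95) mm, in either order. A flat black display, 5 mm high, lies at its rear left behind the knob, a loose heatsink at its rear right.
- selector (a joint): Angle of the selector knob (rad), positive anticlockwise seen from above; 0 = off, pointer towards the console's -x. It clicks into detents every 30 degrees (0.524 rad) and is drawn into the nearest one when let go; end stops at about +-1.2 rad. Turning takes less than 0.1 N m. Starts near 0; the four coloured dots stand at -60, -30, +30 and +60 degrees in any order.
- selector_grip (a point): Point on the knob's vertical axis at grip height, 31 mm above the console's top; turns with the knob, its -x along the pointer. Black bar 42 mm long (its x), 14 thick (its y), top 11 mm above this point, on a 44 mm disc whose top is 19 mm below it (on a grey ring, 60 mm across, 4 high). The pointer is a white line on the bar's top, -x half.
- selector_mark (a point): Point 37 mm out from the knob's axis in the direction of the pointer, at the radius of the dots, just above the console's top; it turns with the knob.
- dot_green: Green sticker dot, 14 mm across, on the console's top, 37 mm from the knob's axis: the position to select. Blue, orange and black dots mark the other positions.
- reset_unit: Red switch block, fixed, 48 x 48 x 40 mm, sunk in the console so that it stands 5 mm above the console's top; origin at the centre of its underside. A vertical round hole of 14 mm diameter, 30 mm deep, opens at the centre of its top; in it lies a white button of 11 mm diameter. Its sides are parallel to the console's.
- reset_mouth (a point): Centre of the hole's mouth in the top of the red block (75 mm above the bench). The button's top lies 18 mm below it when up.
- reset_button (a joint): How far the white button in the red block is pressed down (m): 0 up, 0.005 fully down at its stop. Spring: about 2 N to start, 6 N fully down.
- zero_unit: Yellow switch block with the same shape, hole and button as the red one; origin at the centre of its underside. Not to be pressed.
- zero_button (a joint): How far the button in the yellow block is pressed (m); leave it up (0).
- holder: Aluminium tool holder, fixed, 60 (x) x 120 (y) x 62 (z) mm, origin at the centre of its underside; two vertical holes of 10 mm diameter, 58 mm deep, at y = -30 and +30 mm. The red stylus stands in one of them, a blue-handled driver in the other.
- stylus: Stylus, 50 g or so, standing upright tip down in the holder: steel rod of 7 mm diameter and 55 mm length, then a red round handle of 18 mm diameter and 70 mm length (125 mm in all). The foot of the handle rests on the holder's top (62 mm above the bench). Origin at the centre of the rod's tip, z along the stylus towards the handle.
- stylus_tip (a point): Centre of the stylus's tip (its origin).
- stylus_grip (a point): Point on the axis in the middle of the handle's grip zone, 95 mm above the tip (40 mm above the handle's foot, 30 mm below its top).
- driver: Blue-handled driver standing in the holder's other hole, shaped as the stylus but with a handle of 50 mm (105 mm in all); origin at its tip. Leave alone.
- heatsink: Loose finned aluminium heatsink 40 x 50 x 20 mm lying on the console's rear right part, behind the switch blocks and at least 15 mm clear of them; origin at the centre of its underside. Leave alone.
Things that resemble listed ones, but are neither listed nor needed, are in the scene too. There is more than one size of the stylus; the one meant has the size given above.

How it is judged:
On the way, in this order (a step that is already met when the one before it is completed fails the run):
1. the selector's pointer is on the green dot (horizontal distance between selector_mark and dot_green below 0.006 m), for 0.2 s.
2. with the selector still there, the gripped stylus presses the reset button down through the hole in the red block (horizontal distance between selector_mark and dot_green below 0.006 m and value of joint reset_button above 0.004 m and contact force between stylus and reset_unit above 2 N and horizontal distance between stylus_tip and reset_mouth below 0.007 m and z of stylus_tip in the frame of reset_unit below 0.02 m and contact force between the fingers and stylus above 1 N), for 0.3 s.
At the end, for the whole second after the job is handed in: pointer within 6 mm of the green dot at its radius (9 degrees); gripped stylus (over 1 N), tilted under 0.25 rad, clear of the holder, its tip 20 mm deep in the red block's hole, pushing over 2 N and holding the button 4 of its 5 mm down or more; yellow block's button up (under 2 mm) (all of step 2 and angle between stylus's own z axis and vertical below 0.25 rad and contact force between stylus and holder below 0.2 N and value of joint zero_button below 0.002 m); the arm keeps its last pose, push and grip.
It fails at once if the button in the yellow block is pressed (more than 2 mm) (value of joint zero_button above 0.002 m).
It fails at once if the blue driver or the heatsink is moved by 30 mm or more (not (distance of driver from where it was at the start of the episode below 0.03 m) or not (distance of heatsink from where it was at the start of the episode below 0.03 m)).
It also fails if it takes over 59 s, if anything falls off the work surface, if the arm or the gripper's body presses on something with over 40 N, if the wrist force passes 120 N, or if a joint passes its speed limit or range.

ROBOT

A 6-joint arm with a two-finger parallel gripper is mounted at the origin on the work surface. World frame = base frame: x ahead of the robot, y to its left, z up, the work surface at z = 0. Lengths are in m, angles in rad, forces in N, time in s.
With the tool pointing down it reaches from about 0.4 to 0.825 m from the base axis. Payload 7 kg.
Tool frame: the origin (TCP) lies at the very end of the fingers, on their centre line; the grasp point (between the pads) lies 19 mm behind it; z points along the fingers, y is the line along which they close (so a half turn about z gives the same grasp; the last joint's range is limited). The gripper opens to 88 mm and grips with 3 to 60 N. Pads are 19 mm wide; open, the fingers measure 130 mm over their backs; the gripper's body (78 mm by 193 mm) begins 47 mm behind the grasp point.
Start: joints at [-1.03, 0.359, 0.012, 0, -1.224, -0.288], TCP at [0.169, -0.654, 0.227] pointing down, gripper open.
Joint ranges: [-3.07, 3.07], [-1.43, 2.12], [-1.02, 1.25], [-3.03, 1.67], [-3.05, -0], [-3.03, 3.03]. Speed limits (rad/s): [2.39, 2.39, 3.01, 3.14, 3.14, 3.14].

INTERFACE

Orientations are given as a unit quaternion [w, x, y, z].
In Python, from plant import robot, vision, order, finder gives the robot as it stands.
- The arm moves only by the tool play_rows, never from a script. Its argument "steps" is a list that holds one entry, the list of rows, each a list of 5 numbers: the shift along the tool's x, y, z in mm, then the turn about the tool's z in rad, then the closure, from -1 (fully open) to 1 (shut). A call has 1 to 5 rows; each row shifts and turns the commanded pose from where the row before left it, along the tool's axes as they then stand; what a row does not reach is not made up. A row lasts 1/10 s, in which the tool goes at most 50 mm and 8.59 degrees, less where a joint would pass 70% of its speed; a pose out of reach is approached as far as the arm can. A call is refused whole if a number of a shift passes 50 or a number of a turn 0.15, either way. A call with a gripper value outside its range is refused whole. The fingers move at their own pace and stop on an object; "force" is the grip in N (left out, the last holds). Time passes only in rows, so rows that do not move let the fingers close. It gives the time, the measured TCP pose, the force, the opening and the grip force at its end, in the units of the state.
- robot.sense(): the state, without advancing time (a new reading comes with each control period).
- vision.read_camera(name): name is "side" or "top"; returns a dict with "image" (384x512x3 uint8, blue, green, red), "range_z" (384x512 float32, m along the optical axis (not along the pixel's ray), 0 where there is no reading), "intrinsics" (3x3 intrinsics, pixels), "rvec" (rotation vector, rad) and "tvec" (3), from world to camera coordinates, as OpenCV has them. Camera axes: x right, y down, z forward; pixel columns grow to the right and rows downward; lengths in m; the calibration is good to about 2 mm. A picture is of the moment at which its call begins.
- order.finish_job(): hands the job in; it is judged then, once.
Trained networks look in the newest picture that a camera, given by its name, has taken for a name from the list of things; names that differ only in an ending like _2 or _b are one class to them, and where a whole thing is asked for, a point or a joint stands for the part that bears it (a point fixed in the world has none). Each returns a list of dicts, best first, with "conf" (0 to 1); they miss things now and then, are a little off and sometimes report something else, mostly with a low value. They report only what shows in the picture. A call takes as long as a camera call. They do not tell look-alikes from the thing itself.
- finder.cut_out(camera, label): "mask" (384x512 bool, what is visible of it) and "pixel" ([column, row] in pixels, amid what is visible of it).
The state is a dict: "clock": time; "qpos": joint angles; "qd": joint speeds; "joint_torque": joint torques, N m; "eef_pos": TCP position; "ee_rot": TCP orientation; "force": force on the tool from outside, world axes, zero at the start; "ft_torque": the same for the moment, N m; "grip_width": finger opening in m; "finger_force": force on a finger pad.
Only numpy, scipy, OpenCV 4.12 (cv2) and the standard library are available. Lean on these libraries where they do the work, as an engineer would, in place of code of your own. Each camera call takes 0.05 s, during which the arm holds its last target. There are 200 camera calls.

## Working session

There is one attempt and no reset: what is moved stays moved. The work goes in short steps, Python scripts to look and compute and a tool call to move; the robot and the scene stay as the last step left them, time stands still between calls to the robot, and variables do not carry over. Pictures are saved under pics/ and viewed, at most 10 in all, crops included, and the job is handed in when it is done.

Besides the shell and the picture viewer there is one more tool, called after "Request:" as name(argument=value, ...) on one line, values as JSON. play_rows: Moves the arm, as the interface text tells. Its arguments: {"type":"object","properties":{"steps":{"type":"array"},"force":{"type":"number"}},"required":["steps"]}

```bash
ls; mkdir -p pics
cat > h.py <<'E'
import numpy as np, cv2
from plant import robot, vision, order, finder
def cam(n):
    d=vision.read_camera(n); d['R']=cv2.Rodrigues(np.array(d['rvec'],float))[0]; d['t']=np.array(d['tvec'],float).ravel(); return d
def pts(d,mask=None):
    z=d['range_z']; v,u=np.nonzero((z>0) if mask is None else (mask&(z>0)))
    K=np.array(d['intrinsics']); zz=z[v,u]
    c=np.c_[(u-K[0,2])/K[0,0]*zz,(v-K[1,2])/K[1,1]*zz,zz]
    return (c-d['t'])@d['R'],u,v
def proj(d,p):
    return cv2.projectPoints(np.array(p,float).reshape(-1,3),d['R'],d['t'],np.array(d['intrinsics'],float),None)[0].reshape(-1,2)
def ray_at_z(d,px,z):
    K=np.array(d['intrinsics']); r=d['R'].T@(np.linalg.inv(K)@np.array([px[0],px[1],1.])); o=-d['R'].T@d['t']
    return o+r*(z-o[2])/r[2]
E
python3 - <<'E'
from h import *
np.set_printoptions(precision=4,suppress=True)
ims=[]
for n in ['top','side']:
    d=cam(n); cv2.imwrite(f'pics/{n}0.png',d['image'])
    print(n,'campos',-d['R'].T@d['t'], np.array(d['intrinsics'])[0,0])
    for l in ['console','selector_grip','dot_green','reset_unit','zero_unit','holder','stylus','driver','heatsink']:
        for r in finder.cut_out(n,l)[:3]:
            P,u,v=pts(d,r['mask'])
            print(n,l,round(r['conf'],2),np.round(r['pixel']),len(P),np.median(P,0) if len(P) else '',P.min(0) if len(P) else '',P.max(0) if len(P) else '')
print(robot.sense())
E
```

```text
pics
top campos [ 0.3445 -0.082   1.0932] 414.7407982614448
top console 0.73 [192. 198.] 8567 [0.5283 0.0779 0.07  ] [ 0.4282 -0.0985 -0.004 ] [0.6748 0.2192 0.1161]
top selector_grip 0.84 [162. 197.] 256 [0.5226 0.1404 0.0907] [0.5023 0.1234 0.0769] [0.5451 0.1657 0.1161]
top dot_green 0.49 [328. 201.] 1130 [ 0.5036 -0.2668  0.0611] [ 0.4793 -0.345  -0.0007] [ 0.5553 -0.2069  0.1143]
top reset_unit 0.57 [203. 196.] 347 [0.5341 0.0401 0.0746] [0.5081 0.0152 0.047 ] [0.5584 0.0631 0.0808]
top zero_unit 0.88 [232. 192.] 374 [ 0.5413 -0.0332  0.0742] [ 0.5153 -0.0573  0.0452] [ 0.5679 -0.0096  0.0799]
top holder 0.74 [328. 201.] 1138 [ 0.5041 -0.2643  0.0611] [ 0.4793 -0.3277 -0.0031] [ 0.5439 -0.2067  0.0777]
top stylus 0.45 [319. 230.] 30 [ 0.4407 -0.2316  0.0926] [ 0.4362 -0.2389  0.0512] [ 0.4457 -0.228   0.0967]
top driver 0.58 [318. 201.] 64 [ 0.5076 -0.2349  0.1294] [ 0.5017 -0.2445  0.0776] [ 0.5174 -0.2291  0.1377]
top driver 0.57 [343. 199.] 63 [ 0.5094 -0.2952  0.1093] [ 0.5037 -0.3055  0.0682] [ 0.5193 -0.2889  0.1139]
top driver 0.56 [159. 201.] 235 [0.5226 0.1395 0.0945] [
[... 1317 characters left out ...]
er 0.17 [300. 223.] 351 [ 0.5061 -0.244   0.1054] [ 0.5021 -0.2493  0.0645] [ 0.5202 -0.2317  0.1342]
side heatsink 0.61 [252. 155.] 463 [ 0.6154 -0.024   0.0866] [ 0.5947 -0.0479 -0.0019] [0.7465 0.1094 0.0925]
{'clock': 1.0, 'qpos': array([-1.0299,  0.3586,  0.0119, -0.    , -1.2241, -0.2881]), 'qd': array([ 0.0007,  0.0009, -0.0014, -0.0003,  0.0009, -0.0001]), 'joint_torque': array([  0.0008, -58.2388,  29.3312,   7.0026,   0.0125,   0.    ]), 'eef_pos': array([ 0.1688, -0.6535,  0.2266]), 'ee_rot': array([ 0.    , -0.1261,  0.992 ,  0.    ]), 'force': array([0.05  , 0.0545, 0.2815]), 'ft_torque': array([-0.0392,  0.0219, -0.0485]), 'finger_force': 0.0, 'grip_width': 0.08814511174088145}
```

Run:
```python
import cv2,numpy as np
a=cv2.imread('pics/top0.png');b=cv2.imread('pics/side0.png')
A=cv2.resize(a[130:250,110:370],None,fx=3,fy=3,interpolation=cv2.INTER_CUBIC);
cv2.imwrite('pics/t1.png',A)
cv2.imwrite('pics/s1.png',cv2.resize(b[100:300,120:370],None,fx=3,fy=3,interpolation=cv2.INTER_CUBIC))
```

```text
(no output)
```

View pics/t1.png

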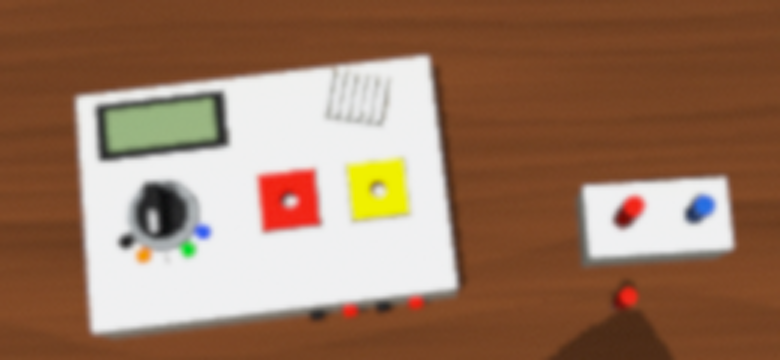

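View pics/s1.png

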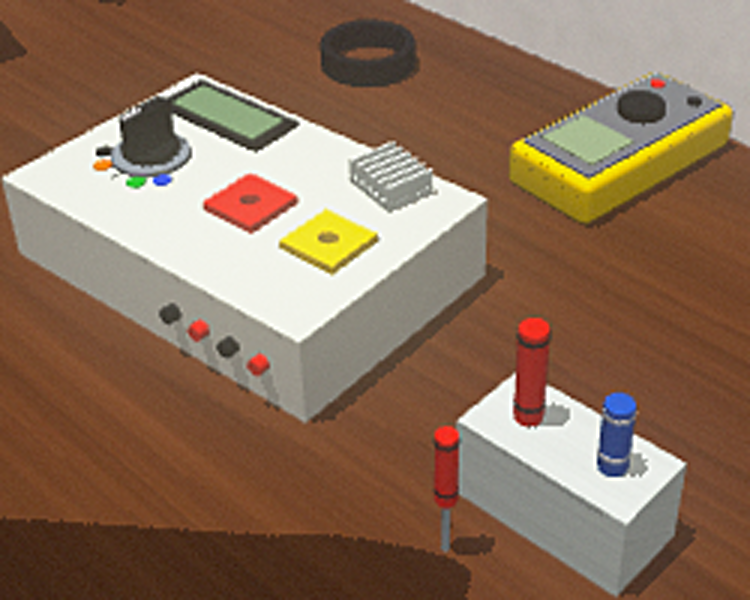

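The top view shows the knob at about (163,213) in the crop, with the green dot at (188,249) one step anticlockwise (+30°). Red block (290,200) is next to the knob, yellow is at (378,190). In the holder, the red stylus is at left and the blue driver at right, and a smaller decoy red tool stands in front of the holder at (627,297).

```bash
cat > meas.py <<'E'
from h import *
np.set_printoptions(precision=4,suppress=True)
def blob(d,lo,hi,near,z,r=40,zr=None):
    hsv=cv2.cvtColor(d['image'],cv2.COLOR_BGR2HSV); m=cv2.inRange(hsv,lo,hi)
    if lo[0]==0 and hi[0]<12: m|=cv2.inRange(hsv,(170,)+tuple(lo[1:]),(180,)+tuple(hi[1:]))
    p=proj(d,near)[0]; n,lab,st,ce=cv2.connectedComponentsWithStats(m)
    k=[i for i in range(1,n) if st[i,4]>6 and np.hypot(*(ce[i]-p))<r]
    if not k: return None
    i=min(k,key=lambda i:np.hypot(*(ce[i]-p))-0.02*st[i,4])
    return ray_at_z(d,ce[i],z),st[i,4],ce[i],lab==i
E
python3 - <<'E'
from meas import *
for n in ['top','side']:
    d=cam(n)
    R=blob(d,(0,120,80),(8,255,255),(.533,.039,.075),.075); Y=blob(d,(22,120,80),(35,255,255),(.541,-.035,.075),.075)
    G=blob(d,(50,120,60),(75,255,255),(.49,.125,.07),.07,10); B=blob(d,(105,120,60),(130,255,255),(.51,.11,.07),.07,10); O=blob(d,(9,120,80),(20,255,255),(.49,.16,.07),.07,10)
    for q,b in zip('RYGBO',(R,Y,G,B,O)): print(n,q,b and b[:3])
    r,y=R[0],Y[0]; ey=(r-y)/np.linalg.norm(r-y); ex=np.array([ey[1],-ey[0],0]); k=r+.105*ey
    print('sep',np.linalg.norm(r-y),'yaw',np.arctan2(ex[1],ex[0]),'knob',k)
    for b in (G,B,O):
        if b: v=b[0]-k; print('dot r,ang',np.linalg.norm(v[:2]),np.degrees(np.arctan2(v@ -ey,v@ -ex)))
    # stylus / driver tops via depth
    P,u,v=pts(d)
    for nm,c,h in (('sty',(.508,-.24),.132),('drv',(.509,-.299),.112),('decoy',(.44,-.236),.097),('knob',k[:2],.112)):
        s=(np.hypot(*(P[:,:2]-c).T)<.025)&(abs(P[:,2]-h)<.004); print(n,nm,s.sum(),np.median(P[s],0),P[s].min(0),P[s].max(0))
    s=(abs(P[:,2]-.062)<.003)&(abs(P[:,0]-.51)<.06)&(abs(P[:,1]+.27)<.09)
    print('holder',cv2.minAreaRect(P[s][:,:2].astype(np.float32)*1000))
    s=(abs(P[:,2]-.07)<.003)&(abs(P[:,0]-.54)<.15)&(abs(P[:,1]-.06)<.17)
    print('console',cv2.minAreaRect(P[s][:,:2].astype(np.float32)*1000))
    # top of knob bar orientation
    s=(abs(P[:,2]-.112)<.004)&(np.hypot(*(P[:,:2]-k[:2]).T)<.03)
    print('bar',cv2.minAreaRect(P[s][:,:2].astype(np.float32)*1000))
E
```

```text
top R (array([0.5326, 0.0409, 0.075 ]), np.int32(326), array([205.727 , 196.1963]))
top Y (array([ 0.5396, -0.0337,  0.075 ]), np.int32(323), array([235.5913, 192.5851]))
top G (array([0.4947, 0.1246, 0.07  ]), np.int32(14), array([172.2857, 212.5   ]))
top B (array([0.5091, 0.1136, 0.07  ]), np.int32(14), array([176.7857, 206.6429]))
top O (array([0.4905, 0.161 , 0.07  ]), np.int32(15), array([157.6, 214.6]))
sep 0.07489370080577722 yaw 0.09432806985894389 knob [0.5227 0.1454 0.075 ]
dot r,ang 0.034871562911208305 31.186040937001412
dot r,ang 0.03458555510493596 61.445995647444
dot r,ang 0.03576628964213523 -31.150218111450943
top sty 40 [ 0.5102 -0.2374  0.1317] [ 0.5026 -0.2447  0.1282] [ 0.5179 -0.23    0.1351]
top drv 42 [ 0.5118 -0.2976  0.1112] [ 0.5044 -0.3056  0.1084] [ 0.5198 -0.2889  0.1145]
top decoy 20 [ 0.442  -0.2343  0.095 ] [ 0.436  -0.2389  0.0931] [ 0.4481 -0.2287  0.0996]
top knob 93 [0.5226 0.1443 0.1118] [0.503  0.1367 0.1081] [0.5445 0.1519 0.1159]
holder ((511.8702392578125, -268.2434997558594), (60.74825668334961, 120.22575378417969), 2.3650097846984863)
cons
[... 830 characters left out ...]
44 -39.869875886039964
side sty 76 [ 0.5102 -0.2416  0.1322] [ 0.5032 -0.2483  0.1281] [ 0.5203 -0.232   0.1346]
side drv 86 [ 0.5121 -0.3009  0.1121] [ 0.5042 -0.3089  0.108 ] [ 0.523  -0.2917  0.1143]
side decoy 44 [ 0.4441 -0.2364  0.0951] [ 0.4375 -0.2434  0.093 ] [ 0.4502 -0.2294  0.0969]
side knob 83 [0.524  0.1404 0.1116] [0.5042 0.1328 0.1082] [0.5459 0.1505 0.1146]
holder ((512.9949340820312, -269.69329833984375), (63.200504302978516, 121.36664581298828), 1.8860259056091309)
console ((543.71630859375, 60.23252868652344), (202.77627563476562, 303.1900634765625), 5.147317409515381)
bar ((525.04541015625, 141.4595947265625), (41.559356689453125, 16.600208282470703), 2.8542282581329346)
```

Request:
play_rows(steps=[[[-30,25,0,0.032,-1],[-30,25,0,0.032,-1],[-30,25,0,0.032,-1],[-30,25,0,0.032,-1],[-30,25,0,0.031,-1]]], force=40)

```text
clock: 1.6
eef_pos: [0.2932, -0.5015, 0.2268]
ee_rot: [0.0, -0.046, 0.999, -0.0]
force: [0.7, -1.0, 0.6]
grip_width: 0.0874
finger_force: 0.0
```

```bash
cat >> h.py <<'E'
from scipy.spatial.transform import Rotation
def togo(t,yaw=None):
    s=robot.sense(); q=s['ee_rot']; M=Rotation.from_quat([q[1],q[2],q[3],q[0]]).as_matrix()
    ang=np.arctan2(-M[0,1],M[1,1])
    print('t',s['clock'],'pos',np.round(s['eef_pos'],4),'yaw',round(ang,4),'F',np.round(s['force'],1),'grip',np.round([s['grip_width'],s['finger_force']],4),'q6',round(s['qpos'][5],2),'tilt',np.round(np.arccos(-M[2,2]),4))
    print('togo mm',np.round(M.T@(np.array(t)-s['eef_pos'])*1000,1), 'turn',None if yaw is None else round(ang-yaw,3))
E
python3 -c "
from h import *
togo((.523,.143,.17),.094)"
```

```text
t 1.6 pos [ 0.2932 -0.5015  0.2268] yaw 0.0922 F [ 0.7 -1.   0.6] grip [0.0874 0.    ] q6 -0.77 tilt 0.0005
togo mm [-288.1  620.6   56.7] turn -0.002
```

Request:
play_rows(steps=[[[-22,40,0,0,-1],[-22,40,0,0,-1],[-22,40,0,0,-1],[-22,40,0,0,-1],[-22,40,0,0,-1]]])

```text
clock: 2.1
eef_pos: [0.3838, -0.2917, 0.2269]
ee_rot: [0.0, -0.047, 0.999, -0.0]
force: [1.7, -1.1, 0.8]
grip_width: 0.0879
finger_force: 0.0
```

Request:
play_rows(steps=[[[-18,42,0,0,-1],[-18,42,0,0,-1],[-18,42,0,0,-1],[-18,42,0,0,-1],[-18,42,0,0,-1]]])

```text
clock: 2.6
eef_pos: [0.4536, -0.0739, 0.2271]
ee_rot: [0.001, -0.047, 0.999, 0.0]
force: [1.2, -1.3, 0.4]
grip_width: 0.0874
finger_force: 0.0
```

Request:
play_rows(steps=[[[-18,42,5,0,-1],[-18,42,10,0,-1],[-18,42,10,0,-1],[-18,42,10,0,-1],[-17,38,10,0,-1]]])

```text
clock: 3.1
eef_pos: [0.523, 0.1399, 0.1815]
ee_rot: [0.0, -0.047, 0.999, 0.0]
force: [0.5, -1.3, 0.0]
grip_width: 0.0875
finger_force: 0.0
```

Request:
play_rows(steps=[[[0,0,0,0,-0.3],[0,0,0,0,-0.3],[0,0,0,0,-0.3]]])

```text
clock: 3.4
eef_pos: [0.5224, 0.1371, 0.1817]
ee_rot: [-0.0, -0.047, 0.999, -0.0]
force: [-0.9, -0.1, -0.4]
grip_width: 0.0691
finger_force: 0.0
```

```bash
python3 -c "
from h import *
togo((.523,.143,.087),.094)"
```

```text
t 3.4 pos [0.5224 0.1371 0.1817] yaw 0.0937 F [-0.9 -0.1 -0.4] grip [0.0691 0.    ] q6 -2.1 tilt 0.0001
togo mm [-1.2  5.8 94.7] turn -0.0
```

Request:
play_rows(steps=[[[-1,6,25,0,-0.3],[0,0,30,0,-0.3],[0,0,30,0,-0.3],[0,0,9,0,-0.3],[0,0,0,0,-0.3]]])

```text
clock: 3.9
eef_pos: [0.5225, 0.1425, 0.0872]
ee_rot: [-0.001, -0.046, 0.999, -0.001]
force: [0.8, -0.1, -0.3]
grip_width: 0.0567
finger_force: 0.0
```

Request:
play_rows(steps=[[[0,0,0,0,1],[0,0,0,0,1],[0,0,0,0,1],[0,0,0,0,1],[0,0,0,0,1]]], force=15)

```text
clock: 4.4
eef_pos: [0.5232, 0.1438, 0.0881]
ee_rot: [0.0, -0.047, 0.999, 0.0]
force: [-0.5, -0.1, -0.1]
grip_width: 0.0224
finger_force: 0.0
```

```bash
python3 -c "
from h import *
togo((.523,.143,.087),.094)
print(robot.sense()['ft_torque'])"
```

```text
t 4.4 pos [0.5232 0.1438 0.0881] yaw 0.094 F [-0.5 -0.1 -0.1] grip [0.0224 0.    ] q6 -2.11 tilt 0.0008
togo mm [ 0.3 -0.8  1.1] turn -0.0
[-0.04704143  0.00452565  0.08661417]
```

Request:
play_rows(steps=[[[0,0,0,0,1],[0,0,0,0,1],[0,0,0,0,1],[0,0,0,0,1]]])

```text
clock: 4.8
eef_pos: [0.5231, 0.1445, 0.0878]
ee_rot: [0.0, -0.047, 0.999, 0.001]
force: [-3.5, 5.2, 3.5]
grip_width: 0.0138
finger_force: 15.0
```

```bash
python3 -c "
from h import *
togo((.523,.143,.087),.094)
print(robot.sense()['ft_torque'])"
```

```text
t 4.8 pos [0.5231 0.1445 0.0878] yaw 0.0941 F [-3.5  5.2  3.5] grip [1.38000e-02 1.49947e+01] q6 -2.11 tilt 0.0013
togo mm [ 0.3 -1.5  0.8] turn 0.0
[ 1.67985245  0.94244028 -0.05722073]
```

Request:
play_rows(steps=[[[0,1,0,-0.13,1],[0,0,0,-0.13,1],[0,0,0,-0.13,1],[0,0,0,-0.14,1],[0,0,0,0,1]]])

```text
clock: 5.3
eef_pos: [0.5234, 0.1437, 0.0878]
ee_rot: [-0.0, -0.309, 0.951, -0.001]
force: [2.9, -4.3, 1.5]
grip_width: 0.0137
finger_force: 15.0
```

```bash
python3 -c "
from h import *
togo((.523,.1455,.087),.094+.524)
print(robot.sense()['ft_torque'])"
```

```text
t 5.3 pos [0.5234 0.1437 0.0878] yaw 0.6291 F [ 2.9 -4.3  1.5] grip [1.37000e-02 1.49967e+01] q6 -1.57 tilt 0.0016
togo mm [-0.7  1.7  0.8] turn 0.011
[-1.74917505 -1.11799456  0.03644389]
```

Request:
play_rows(steps=[[[0,0,0,0,-0.3],[0,0,0,0,-0.3],[0,0,0,0,-0.3],[0,0,0,0,-0.3],[0,0,0,0,-0.3]]])

```text
clock: 5.8
eef_pos: [0.5229, 0.1448, 0.0875]
ee_rot: [-0.0, -0.307, 0.952, 0.0]
force: [-0.7, -1.1, 0.6]
grip_width: 0.0486
finger_force: 0.0
```

```bash
python3 -c "
from h import *
togo((.523,.1455,.187),.094)"
```

```text
t 5.8 pos [0.5229 0.1448 0.0875] yaw 0.6239 F [-0.7 -1.1  0.6] grip [0.0486 0.    ] q6 -1.58 tilt 0.0001
togo mm [ -0.5   0.5 -99.5] turn 0.53
```

Request:
play_rows(steps=[[[0,0,-20,0,-0.3],[0,0,-30,0,-0.3],[0,0,-30,0,-0.3],[0,0,-30,0,-0.3],[0,0,0,0,-0.3]]])

```text
clock: 6.3
eef_pos: [0.5251, 0.1457, 0.202]
ee_rot: [0.004, -0.307, 0.952, 0.001]
force: [0.7, -0.0, -0.3]
grip_width: 0.0566
finger_force: 0.0
```

```bash
python3 -c "
from h import *
togo((.510,-.239,.195))"
```

```text
t 6.3 pos [0.5251 0.1457 0.202 ] yaw 0.6245 F [ 0.7 -0.  -0.3] grip [0.0566 0.    ] q6 -1.58 tilt 0.0073
togo mm [ 237.3 -303.3    5.7] turn None
```

Request:
play_rows(steps=[[[22,-30,0,0,-0.3],[24,-30,0,0,-0.3],[24,-30,0,0,-0.3],[24,-30,0,0,-0.3],[24,-30,0,0,-0.3]]])

```text
clock: 6.8
eef_pos: [0.5143, -0.0473, 0.1972]
ee_rot: [-0.0, -0.307, 0.952, 0.0]
force: [0.9, 0.5, 0.3]
grip_width: 0.0567
finger_force: 0.0
```

Request:
play_rows(steps=[[[24,-30,0,0,-0.3],[24,-30,0,0,-0.3],[24,-30,0,0,-0.3],[24,-30,0,0,-0.3],[23,-30,0,0,-0.3]]])

```text
clock: 7.3
eef_pos: [0.5053, -0.2387, 0.1972]
ee_rot: [-0.0, -0.307, 0.952, 0.0]
force: [0.7, -0.7, 0.1]
grip_width: 0.057
finger_force: 0.0
```

Request:
play_rows(steps=[[[0,0,0,0,-0.3],[0,0,0,0,-0.3]]])

```text
clock: 7.5
eef_pos: [0.5053, -0.2379, 0.1968]
ee_rot: [-0.0, -0.306, 0.952, 0.0]
force: [0.5, 0.2, -0.5]
grip_width: 0.0572
finger_force: 0.0
```

Run:
```python
from meas import *
togo((.510,-.239,.083))
for n in ('top','side'):
    d=cam(n); P,u,v=pts(d)
    s=(abs(P[:,2]-.112)<.004)&(np.hypot(*(P[:,:2]-(.523,.144)).T)<.03)
    if s.sum()>10: print(n,s.sum(),'bar',cv2.minAreaRect(P[s][:,:2].astype(np.float32)*1000))
    if n=='top':
      c=d['image'][170:245,130:255]; cv2.imwrite('pics/k2.png',cv2.resize(c,None,fx=6,fy=6,interpolation=cv2.INTER_CUBIC))
    for nm,c,h in (('sty',(.508,-.24),.132),('drv',(.509,-.299),.112)):
        s=(np.hypot(*(P[:,:2]-c).T)<.02)&(abs(P[:,2]-h)<.004); print(n,nm,s.sum())
```

```text
t 7.5 pos [ 0.5053 -0.2379  0.1968] yaw 0.6215 F [ 0.5  0.2 -0.5] grip [0.0572 0.    ] q6 -0.86 tilt 0.0012
togo mm [ -3.3  -3.7 113.8] turn None
top 73 bar ((525.8826904296875, 146.2764129638672), (35.936397552490234, 13.936965942382812), 37.12687301635742)
top sty 19
top drv 0
side 72 bar ((526.258056640625, 142.72088623046875), (43.84092712402344, 14.567265510559082), 39.02143478393555)
side sty 76
side drv 86
```

View pics/k2.png

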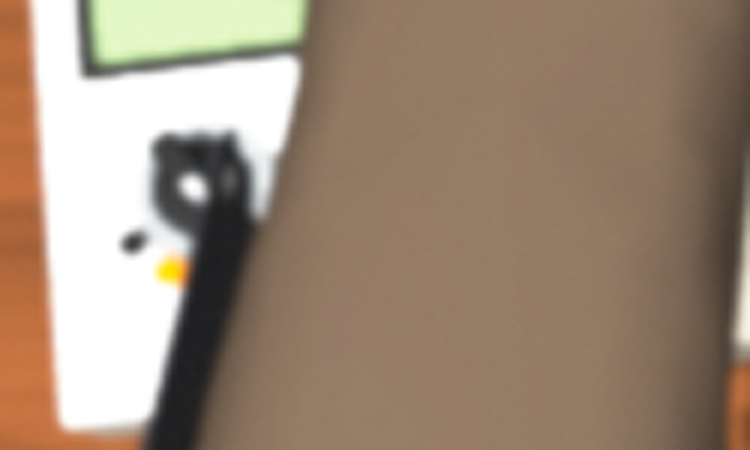

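The selector bar now reads about 32° from the start angle, which fits the 30° detent at green. The arm hides the green dot, so I'll check it again later. Next I'll lower onto the stylus.

Request:
play_rows(steps=[[[-4,-3,0,0,-0.3],[0,0,25,0,-0.3],[0,0,30,0,-0.3],[0,0,30,0,-0.3],[0,0,28,0,-0.3]]])

```text
clock: 8.1
eef_pos: [0.5114, -0.2363, 0.0836]
ee_rot: [0.0, -0.308, 0.951, -0.0]
force: [0.9, 0.3, 0.6]
grip_width: 0.0569
finger_force: 0.0
```

Request:
play_rows(steps=[[[0,0,0,0,1],[0,0,0,0,1],[0,0,0,0,1],[0,0,0,0,1],[0,0,0,0,1]]], force=10)

```text
clock: 8.6
eef_pos: [0.5115, -0.2374, 0.0858]
ee_rot: [0.001, -0.307, 0.952, -0.0]
force: [-0.1, 0.1, -0.3]
grip_width: 0.0227
finger_force: 0.0
```

Request:
play_rows(steps=[[[0,0,0,0,1],[0,0,0,0,1],[0,0,0,0,1]]])

```text
clock: 8.9
eef_pos: [0.5113, -0.2375, 0.0855]
ee_rot: [0.001, -0.307, 0.952, -0.0]
force: [-1.1, 1.7, 6.6]
grip_width: 0.0185
finger_force: 10.0
```

```bash
python3 -c "
from h import *
togo((.510,-.238,.083))
print(robot.sense()['ft_torque'])"
```

```text
t 8.9 pos [ 0.5113 -0.2375  0.0855] yaw 0.624 F [-1.1  1.7  6.6] grip [ 0.0185 10.0016] q6 -0.86 tilt 0.0014
togo mm [1.4 0.3 2.5] turn None
[ 0.69879732  0.39628699 -0.00101121]
```

Request:
play_rows(steps=[[[0,0,0,0,1],[0,0,-10,0,1],[0,0,-20,0,1],[0,0,-25,0,1],[0,0,-25,0,1]]], force=40)

```text
clock: 9.4
eef_pos: [0.5104, -0.2374, 0.1657]
ee_rot: [-0.0, -0.307, 0.952, 0.0]
force: [-0.3, 0.0, -1.3]
grip_width: 0.0176
finger_force: 40.0
```

Request:
play_rows(steps=[[[0,0,-20,0,1],[0,0,0,0,1]]])

```text
clock: 9.6
eef_pos: [0.5123, -0.2379, 0.1882]
ee_rot: [0.002, -0.307, 0.952, -0.001]
force: [0.3, -0.3, -1.1]
grip_width: 0.0175
finger_force: 40.0
```

Run:
```python
from meas import *
togo((.500,-.05,.187))
for n in ('top','side'):
    d=cam(n)
    if n=='side': cv2.imwrite('pics/l3.png',cv2.resize(d['image'][60:300,150:400],None,fx=2.4,fy=2.4,interpolation=cv2.INTER_CUBIC))
    P,u,v=pts(d)
    s=(np.hypot(*(P[:,:2]-(.511,-.238)).T)<.025)&(P[:,2]>.075)&(P[:,2]<.17)
    for z in np.arange(.08,.17,.01):
        q=s&(abs(P[:,2]-z)<.005); print(n,round(z,3),q.sum(),np.median(P[q],0) if q.any() else '')
```

```text
t 9.6 pos [ 0.5123 -0.2379  0.1882] yaw 0.6241 F [ 0.3 -0.3 -1.1] grip [ 0.0175 40.0001] q6 -0.86 tilt 0.0052
togo mm [-99.8 159.6   0.9] turn None
top 0.08 0 
top 0.09 0 
top 0.1 0 
top 0.11 0 
top 0.12 0 
top 0.13 0 
top 0.14 0 
top 0.15 0 
top 0.16 0 
side 0.08 0 
side 0.09 0 
side 0.1 0 
side 0.11 10 [ 0.5094 -0.2406  0.112 ]
side 0.12 20 [ 0.5097 -0.2397  0.1205]
side 0.13 18 [ 0.5096 -0.2407  0.1295]
side 0.14 19 [ 0.5098 -0.2413  0.1396]
side 0.15 18 [ 0.5092 -0.2402  0.1496]
side 0.16 16 [ 0.5093 -0.2409  0.1579]
```

View pics/l3.png

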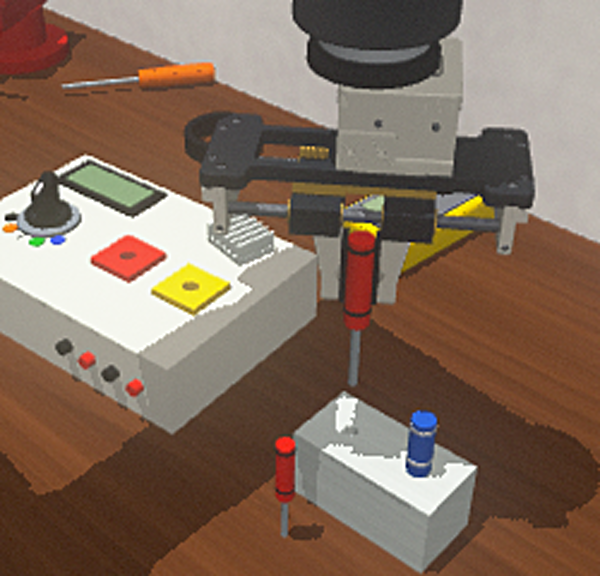

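The stylus hangs upright, with its tip at crop (353,385). The knob pointer faces the green side, and the driver and heatsink haven't moved. Next is the red block.

```bash
python3 -c "
from h import *
togo((.5335,.040,.17))"
```

```text
t 9.7 pos [ 0.5107 -0.2373  0.185 ] yaw 0.6235 F [-0.1 -0.3  0.1] grip [1.73e-02 4.00e+01] q6 -0.86 tilt 0.0009
togo mm [-180.4  211.8   15.1] turn None
```

Request:
play_rows(steps=[[[-18,21,0,0,1],[-18,21,0,0,1],[-18,21,0,0,1],[-18,21,0,0,1],[-18,21,0,0,1]]])

```text
clock: 10.2
eef_pos: [0.5216, -0.0986, 0.1834]
ee_rot: [-0.001, -0.307, 0.952, 0.0]
force: [1.3, -1.0, -0.3]
grip_width: 0.0177
finger_force: 40.0
```

Request:
play_rows(steps=[[[-18,21,0,0,1],[-18,21,0,0,1],[-18,21,0,0,1],[-18,22,5,0,1],[-18,22,10,0,1]]])

```text
clock: 10.7
eef_pos: [0.5327, 0.0409, 0.169]
ee_rot: [-0.0, -0.307, 0.952, -0.0]
force: [0.9, 0.0, -0.9]
grip_width: 0.0173
finger_force: 40.0
```

Request:
play_rows(steps=[[[0,0,2,0,1],[0,0,0,0,1],[0,0,0,0,1]]])

```text
clock: 11.0
eef_pos: [0.5326, 0.0393, 0.1671]
ee_rot: [-0.001, -0.307, 0.952, -0.0]
force: [0.2, -0.6, -0.7]
grip_width: 0.0176
finger_force: 40.0
```

Run:
```python
from meas import *
togo((.5335,.040,.17))
d=cam('side')
cv2.imwrite('pics/h4.png',cv2.resize(d['image'][120:220,140:260],None,fx=6,fy=6,interpolation=cv2.INTER_CUBIC))
P,u,v=pts(d)
s=(np.hypot(*(P[:,:2]-(.533,.04)).T)<.02)
for z in np.arange(.08,.14,.01):
    q=s&(abs(P[:,2]-z)<.005); print(round(z,3),q.sum(),np.median(P[q],0) if q.any() else '')
print('lowest rod',P[s&(P[:,2]>.08),2].min())
R=blob(d,(0,120,40),(8,255,255),(.533,.038,.075),.075,12); print('red',R[0],R[1])
# block top fit
s=(abs(P[:,2]-.075)<.0025)&(R[3][v,u]); print('rect',s.sum(),cv2.minAreaRect(P[s][:,:2].astype(np.float32)*1000))
print('proj hole cand',proj(d,(.5335,.040,.075)))
```

```text
t 11.0 pos [0.5326 0.0393 0.1671] yaw 0.6236 F [ 0.2 -0.6 -0.7] grip [ 0.0176 40.0001] q6 -1.39 tilt 0.0014
togo mm [-1.1  0.1 -2.9] turn None
0.08 106 [0.5307 0.041  0.0759]
0.09 7 [0.533  0.0364 0.0926]
0.1 14 [0.5314 0.0357 0.1005]
0.11 12 [0.5315 0.0358 0.11  ]
0.12 14 [0.5314 0.0359 0.1203]
0.13 15 [0.5321 0.036  0.1295]
0.14 10 [0.5323 0.0361 0.1393]
lowest rod 0.09051022877085696
red [0.532  0.0348 0.075 ] 340
rect 276 ((536.0672607421875, 38.07939147949219), (49.089698791503906, 48.58431625366211), 5.14571475982666)
proj hole cand [[201.9513 166.2231]]
```

View pics/h4.png

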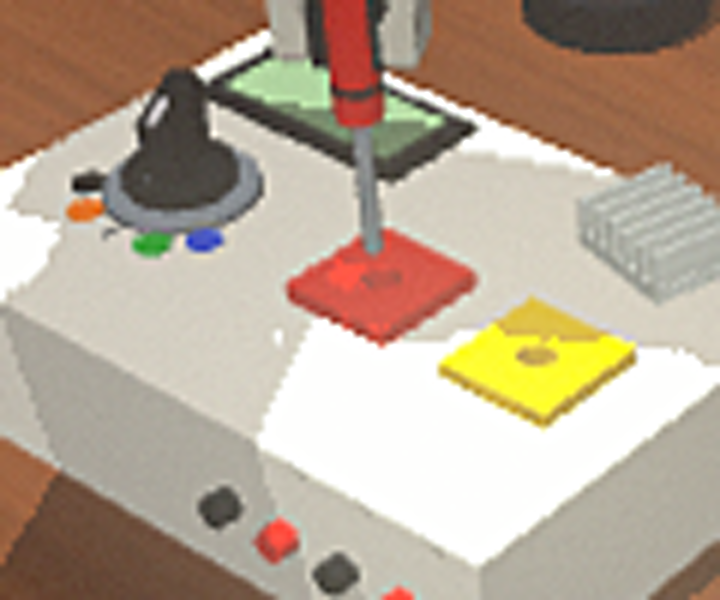

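Run:
```python
from meas import *
d=cam('side'); s=cv2.imread('pics/side0.png'); t=cv2.imread('pics/top0.png')
f=lambda x,y:((x+.5)/6-.5+140,(y+.5)/6-.5+120)
print('hole by eye',ray_at_z(d,f(381,280),.075),'tip',ray_at_z(d,f(373,251),.0885))
# hole from first pictures: dark pixels vs block colour inside
for n,im,c in (('side',s,(.5335,.039,.075)),('top',t,(.5335,.041,.075))):
    dd=d if n=='side' else cam('top')
    for nm,cc in (('R',c),('Y',(c[0]+.007,c[1]-.0747,.075))):
        p=proj(dd,cc)[0]; x,y=np.round(p).astype(int)
        w=im[y-6:y+7,x-6:x+7].astype(float); ref=np.median(w.reshape(-1,3),0)
        k=np.linalg.norm(w-ref,axis=2); k[k<35]=0; yy,xx=np.mgrid[y-6:y+7,x-6:x+7]
        m=np.hypot(xx-p[0],yy-p[1])<6; k=k*m
        print(n,nm,(k>0).sum(),ray_at_z(dd,((k*xx).sum()/k.sum(),(k*yy).sum()/k.sum()),.075))
```

```text
hole by eye [0.5351 0.0381 0.075 ] tip [0.533  0.0383 0.0885]
side R 19 [0.5348 0.0394 0.075 ]
side Y 25 [ 0.542  -0.0352  0.075 ]
top R 37 [0.5317 0.0396 0.075 ]
top Y 38 [ 0.5388 -0.0341  0.075 ]
```

The tip hangs just above the red hole at crop (373,250), and the hole centre is at (381,280). It needs about 1–2 mm more in +x. The pointer is on the green side.

Request:
play_rows(steps=[[[-1.5,-0.3,0,0,1],[0,0,8,0,1],[0,0,8,0,1],[0,0,6,0,1],[0,0,0,0,1]]])

```text
clock: 11.65
eef_pos: [0.5336, 0.0402, 0.1442]
ee_rot: [-0.001, -0.307, 0.952, -0.0]
force: [0.2, 0.1, -0.5]
grip_width: 0.0176
finger_force: 40.0
```

```bash
python3 -c "
from h import *
togo((.534,.040,.129))
print(robot.sense()['ft_torque'])"
```

```text
t 11.65 pos [0.5336 0.0402 0.1442] yaw 0.6236 F [ 0.2  0.1 -0.5] grip [1.76e-02 4.00e+01] q6 -1.39 tilt 0.0024
togo mm [-0.2 -0.4 15.2] turn None
[0.02710438 0.04141614 0.05178989]
```

Descent into the hole is free of contact force, so I'll keep pressing.

Request:
play_rows(steps=[[[0,0,5,0,1],[0,0,3,0,1],[0,0,3,0,1],[0,0,0,0,1]]])

```text
clock: 12.05
eef_pos: [0.5346, 0.0405, 0.1345]
ee_rot: [0.0, -0.307, 0.952, -0.0]
force: [-0.6, 1.0, 2.2]
grip_width: 0.017
finger_force: 40.0
```

Request:
play_rows(steps=[[[0,0,2,0,1],[0,0,0,0,1],[0,0,0,0,1]]])

```text
clock: 12.35
eef_pos: [0.5346, 0.0405, 0.1329]
ee_rot: [0.0, -0.307, 0.952, -0.0]
force: [-1.2, -0.0, 3.1]
grip_width: 0.0174
finger_force: 40.0
```

Request:
play_rows(steps=[[[0,0,2,0,1],[0,0,0,0,1],[0,0,0,0,1]]])

```text
clock: 12.65
eef_pos: [0.5346, 0.0405, 0.1308]
ee_rot: [0.0, -0.307, 0.952, -0.0]
force: [-1.5, 0.5, 4.0]
grip_width: 0.0173
finger_force: 40.0
```

Request:
play_rows(steps=[[[0,0,1,0,1],[0,0,0,0,1],[0,0,0,0,1]]])

```text
clock: 12.95
eef_pos: [0.5348, 0.0405, 0.1303]
ee_rot: [0.0, -0.307, 0.952, -0.0]
force: [-2.4, -0.0, 8.6]
grip_width: 0.0175
finger_force: 40.0
```

Request:
play_rows(steps=[[[0,0,1,0,1],[0,0,0,0,1],[0,0,0,0,1]]])

```text
clock: 13.25
eef_pos: [0.5351, 0.0406, 0.1301]
ee_rot: [0.001, -0.307, 0.952, -0.0]
force: [-4.5, 0.7, 14.8]
grip_width: 0.0171
finger_force: 40.0
```

Request:
play_rows(steps=[[[0,0,0,0,1],[0,0,0,0,1],[0,0,0,0,1],[0,0,0,0,1],[0,0,0,0,1]]])

```text
clock: 13.75
eef_pos: [0.5351, 0.0406, 0.1301]
ee_rot: [0.001, -0.307, 0.952, -0.0]
force: [-4.4, 0.7, 15.6]
grip_width: 0.0173
finger_force: 40.0
```

Run:
```python
from meas import *
togo((.534,.040,.129))
d=cam('side')
cv2.imwrite('pics/e5.png',cv2.resize(d['image'][90:220,130:270],None,fx=4.5,fy=4.5,interpolation=cv2.INTER_CUBIC))
P,u,v=pts(d)
s=(abs(P[:,2]-.112)<.004)&(np.hypot(*(P[:,:2]-(.523,.144)).T)<.03)
print('bar',cv2.minAreaRect(P[s][:,:2].astype(np.float32)*1000))
```

```text
t 13.75 pos [0.5351 0.0406 0.1301] yaw 0.6245 F [-4.4  0.7 15.6] grip [ 0.0173 40.0145] q6 -1.39 tilt 0.0018
togo mm [1.2 0.2 1.1] turn None
bar ((525.552001953125, 142.53843688964844), (42.108604431152344, 13.349935531616211), 34.515682220458984)
```

View pics/e5.png

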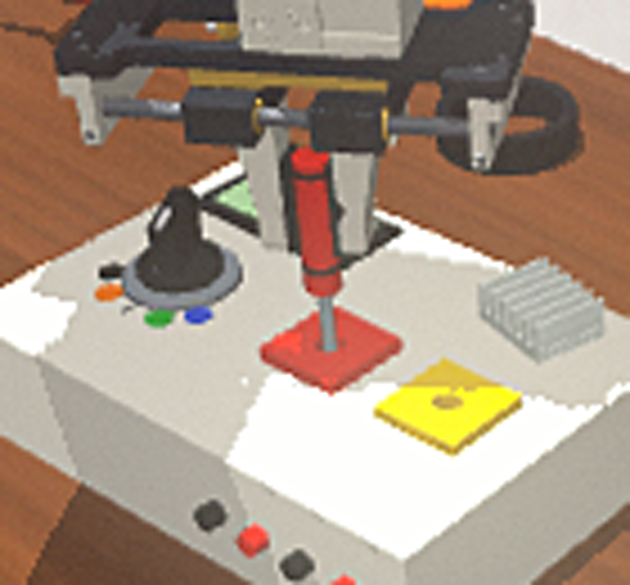

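The rod is in the red hole at (330,345) and the button is at its stop (about 15 N). The knob bar is about 29° from the console axis, so it sits on green. The heatsink and the yellow button are untouched.

```bash
python3 -c "
from plant import order
print(order.finish_job())"
```

```text
the job is handed in; nothing more can be done
None
```

I handed the job in with the selector on the green dot (bar about 29° from the console axis, green at about 30°) and the gripped red stylus holding the red block's reset button at its stop with about 15 N; I have no verdict back from the judge.

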